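# Start the steam boiler from its bench control box

### The job

Start the steam boiler from the steel control box on the bench: first press down the raised end of the long rocker until it is fully over, then push the tall round-headed knob all the way in, then press the square key fully down and let it spring back. Keep to that order, never press the low, wide round stop button or pull the tall knob up, and leave the jar, the bowl and the cup standing where they are, then take the hand away (closed fingertips are enough; nothing has to be gripped).

Things in the scene. Friction and masses are not known exactly. Their poses are not given: they have to be found in the camera images.
- control_box: Bare steel box fixed to the bench, 230 x 230 mm, 60 mm high; origin at the centre of its underside, z up. Four black controls on thin light metal plates (6 mm) sit on its flat top at the corners of a square, 52 mm in x and y from the centre; which is at which corner changes. All keep its direction: x is the rocker's long way, and a grey conduit leaves the +x side.
- rocker_end (a point): Point on top of the raised (on) half of the V-shaped rocker, on its centre line, 24 mm from the pivot, 8 mm from the end. Rocker 64 mm long, 36 mm wide; the raised half points along the box's +x. The point is about 24 mm over the box's top at the start, 16 mm when fully over (that half then lies level; hard stop). About 3 N here moves it; it stays where left.
- rocker (a joint): Rocker angle, rad: about 0 at the start (off), 0.36 fully over (on).
- knob_top (a point): Centre of the flat top of the tall push-pull knob: black round head 32 mm across and 13 mm thick on a 14 mm steel stem. The top is about 40 mm over the box's top at the start and 28 mm when fully in. It takes 3 N to push and stays where it is left.
- knob (a joint): Knob travel, m: about 0 at the start, grows as it is pushed in, 0.012 fully in (hard stop); negative when it is pulled up.
- key_top (a point): Centre of the flat top of the low square black key, 40 x 40 mm, 16 mm over the box's top. Sprung: travels 6 mm straight down, needs 1 N to start and 3.5 N to bottom out, and springs back when let go.
- key (a joint): Key travel, m: 0 up, 0.006 fully down.
- stop_top (a point): Centre of the flat top of the low round black stop button, 42 mm across, 16 mm over the box's top, as lightly sprung as the key (6 mm travel). Not to be pressed.
- stop (a joint): Stop button travel, m: 0 up, 0.006 fully down.
- jar: Loose glass jar with steel lid, 64 mm across, 100 mm high, standing left (box +y) of the box; origin at the centre of its underside, z up.
- bowl: Loose small steel bowl, 110 mm across the rim, 50 mm high, standing right (box -y) of the box; origin at the centre of its underside, z up.
- cup: Loose wooden cup, 64 mm across, 65 mm high, standing beyond (box +x) the box; origin at the centre of its underside, z up.
Mind the look-alikes: they are no part of the job. What is meant by the jar is not red, and is the larger of those in its own colour.

How it is judged (in metres and radians):
On the way, in this order (a step that is already met when the one before it is completed fails the run):
1. the rocker is fully over (value of joint rocker above 0.3 rad), for 0.1 s.
2. the tall knob is all the way in (value of joint knob above 0.01 m), for 0.1 s.
3. the square key is fully down (value of joint key above 0.005 m), for 0.05 s.
At the end, for the whole second after the job is handed in: The rocker is over (above 0.30 of 0.36 rad), the tall knob is in (above 10 of 12 mm), the key and the stop button are up again (within 1.5 mm), and the jar, bowl and cup stand upright (within 0.2 rad), at rest, within 25 mm of where they were (value of joint rocker above 0.3 rad and value of joint knob above 0.01 m and value of joint each of key, stop below 0.0015 m and distance of each of jar, bowl, cup from where it was at the start of the episode below 0.025 m and angle between each of jar, bowl, cup's own z axis and vertical below 0.2 rad and linear speed of each of jar, bowl, cup below 0.02 m/s); the robot touches nothing.
It fails at once if the tall knob is pushed in (past 6 mm) while the rocker is not over (value of joint knob above 0.006 m and value of joint rocker below 0.25 rad).
It fails at once if the key is pressed (past 3 mm) while the rocker is not over or the tall knob is not in (value of joint key above 0.003 m and (value of joint rocker below 0.25 rad or value of joint knob below 0.009 m)).
It fails at once if the stop button is pressed (past 3 mm) (value of joint stop above 0.003 m).
It fails at once if the tall knob is pulled up (by more than 4 mm) (value of joint knob below -0.004 m).
It fails at once if the jar, bowl or cup is lifted by 10 mm, or shifted by 25 mm (height (world z) of any of jar, bowl, cup above 0.01 m or distance of any of jar, bowl, cup from where it was at the start of the episode above 0.025 m).
It also fails if it takes over 37 s, if anything falls off the work surface, if the arm or the gripper's body presses on something with over 40 N, if the wrist force passes 120 N, or if a joint passes its speed limit or range.

### The arm

A 7-joint arm with a two-finger parallel gripper is mounted at the origin on the work surface. World frame = base frame: x ahead of the robot, y to its left, z up, the work surface at z = 0. Lengths are in mm, angles in rad, forces in N, time in s.
With the tool pointing down it reaches from about 425 to 975 mm from the base axis. Payload 16.7 kg.
Tool frame: the origin (TCP) lies at the very end of the fingers, on their centre line; the grasp point (between the pads) lies behind it (bot.pinch_z is the z of the grasp point in the tool frame, in mm); z points along the fingers, y is the direction in which the jaws open and shut (so a half turn about z gives the same grasp; the last joint's range is limited). The gripper opens to 85 mm and grips with 20 to 120 N. Pads are 22 mm wide; open, the fingers measure 114 mm over their backs; the gripper's body (76 mm by 85 mm) begins 54 mm behind the grasp point. The pads swing forward as they close: fully open they stand 13 mm farther back than shut.
Start: joints at [-1.379, 0.426, 0.074, 1.606, -0.034, 1.111, -0.067], TCP at [226.252, 635.913, 231.302] pointing down, gripper open.
Joint ranges: [-2.85, 2.85], [-0.5, 2.14], [-1.23, 1.37], [0.21, 2.46], [-1.02, 4.16], [0.16, 2.05], [-2.73, 2.73]. Speed limits (rad/s): [1.89, 1.89, 2.39, 2.39, 3.01, 3.01, 3.01].

### API

Orientations are given as a unit quaternion [x, y, z, w].
In Python, from station import telemetry, optics, workorder, bot gives the robot as it stands.
- The arm moves only by the tool step_arm, never from a script. Its argument "commands" is a list that holds one entry, the list of rows, each a list of 7 numbers: the turn, a rotation vector about the tool's x, y, z in degrees, then the shift along the tool's x, y, z in m, then the opening, from 0 (shut) to 1 (fully open). In form: [[[wx, wy, wz, tx, ty, tz, fingers], ...]]. A call has 1 to 20 rows; each row is the pose to reach, as a shift and turn from the pose commanded when the call began, along the tool's axes at that moment; what a row does not reach only later rows make up. A row lasts 1/12 s, in which the tool goes at most 41.7 mm and 7.16 degrees, less where a joint would pass 70% of its speed; a pose out of reach is approached as far as the arm can. A call with a gripper value outside its range is refused whole. The fingers move at their own pace and stop on an object; "grip_force" is the grip in N (left out, the last holds). Time passes only in rows, so rows that repeat a pose let the fingers close. It gives the time, the measured TCP pose, the force and the opening at its end, in the units of the state.
- telemetry.state(): the state, without advancing time (a new reading comes with each control period).
- optics.capture(name): name is "side" or "top" or "wrist"; returns a dict with "frame" (384x512x3 uint8, red, green, blue), "fx", "fy", "cx", "cy" (pixels), "k1" (the pictures are not rectified: a ray, as slopes to the right and down, at radius r is drawn at 1 + k1 r^2 times it, then the intrinsics apply), "rvec" (rotation vector, rad) and "tvec" (3), from world to camera coordinates, as OpenCV has them. Camera axes: x right, y down, z forward; pixel columns grow to the right and rows downward; lengths in mm; the calibration is good to about 2 mm. A picture is of the moment at which its call begins. There is no depth.
- workorder.close_job(): hands the job in, once; it reports no verdict.
The state is a dict: "time_s": time; "joint_positions": joint angles; "dq": joint speeds; "tau": joint torques, N m; "position": TCP position; "orientation": TCP orientation; "ft_force": force on the tool from outside, world axes, zero at the start; "torque": the same for the moment, N m; "finger_gap": finger opening in mm.
Only numpy, scipy, OpenCV 4.12 (cv2) and the standard library are available. Lean on these libraries where they do the work, as an engineer would, in place of code of your own. Each camera call takes 0.05 s, during which the arm holds its last target. There are 200 camera calls.

## Working session

There is one attempt and no reset: what is moved stays moved. The work goes in short steps, Python scripts to look and compute and a tool call to move; the robot and the scene stay as the last step left them, time stands still between calls to the robot, and variables do not carry over. Pictures are saved under pics/ and viewed, about 8 in all and at most 12, crops included, and the job is handed in when it is done.

Besides the shell and the picture viewer there is one more tool, called after "Call:" in YAML: its name, and indented under it one key for each argument. step_arm: Moves the arm, as the interface text tells. Its arguments: {"type":"object","properties":{"commands":{"type":"array","items":{"type":"array","items":{"type":"array","items":{"type":"number"}}}},"grip_force":{"type":"number"}},"required":["commands"]}

```bash
mkdir -p pics; ls
cat > h.py <<'E'
import numpy as np, cv2
from station import telemetry, optics, workorder, bot
def cap(n,save=None):
    c=optics.capture(n)
    if save: cv2.imwrite(f'pics/{save}.png',c['frame'][:,:,::-1])
    return c
def KD(c): return np.array([[c['fx'],0,c['cx']],[0,c['fy'],c['cy']],[0,0,1.]]),np.array([c['k1'],0,0,0.])
def ray(c,uv):
    K,D=KD(c); p=cv2.undistortPoints(np.array(uv,float).reshape(-1,1,2),K,D).reshape(-1,2)
    R=cv2.Rodrigues(np.array(c['rvec'],float))[0]; t=np.array(c['tvec'],float).ravel()
    d=np.c_[p,np.ones(len(p))]@R
    return -R.T@t,d
def onz(c,uv,z):
    o,d=ray(c,uv); return o+d*((z-o[2])/d[:,2])[:,None]
def proj(c,P):
    K,D=KD(c); return cv2.projectPoints(np.array(P,float).reshape(-1,1,3),np.array(c['rvec'],float),np.array(c['tvec'],float),K,D)[0].reshape(-1,2)
E
python3 - <<'E'
from h import *
a=cap('top','top0');b=cap('side','side0')
import pickle;pickle.dump((a,b),open('c0.pkl','wb'))
for c in(a,b): print({k:v for k,v in c.items() if k!='frame'}, ray(c,[[256,192]]))
s=telemetry.state();print(s['position'],s['orientation'],s['time_s'],s['finger_gap'])
cv2.imwrite('pics/v1.png',np.hstack([cv2.resize(x['frame'],(400,300)) for x in(a,b)])[:,:,::-1])
E
```

```text
pics
{'fx': 438.4252338728437, 'fy': 438.4252338728437, 'cx': 259.009431770519, 'cy': 189.37027569236074, 'k1': -0.07365644022782065, 'rvec': array([ 2.18540813, -2.14963605,  0.10682478]), 'tvec': array([ -8.23556702, 640.50650831, 840.87485258])} (array([551.83070498,  -1.27463576, 901.59202403]), array([[ 0.09549357,  0.01089856, -0.99541212]]))
{'fx': 356.3766106477901, 'fy': 356.3766106477901, 'cx': 260.22739314850327, 'cy': 193.26728051835684, 'k1': -0.06945587526154841, 'rvec': array([ 2.07931886, -0.33302478,  0.16668903]), 'tvec': array([-577.20112944,  187.39746941,  575.45647591])} (array([ 435.93639476, -559.75201267,  442.79369358]), array([[ 0.24209671,  0.82989651, -0.50280646]]))
[226.11350161 635.611022   230.6776757 ] [ 1.70062217e-01  9.85433156e-01 -5.75608222e-04 -8.35150402e-05] 0.1 85.53280801834123
```

View pics/top0.png

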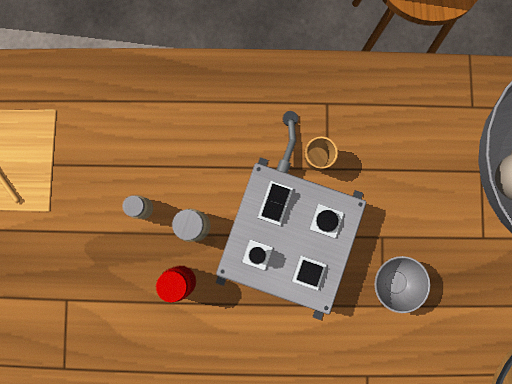

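View pics/side0.png

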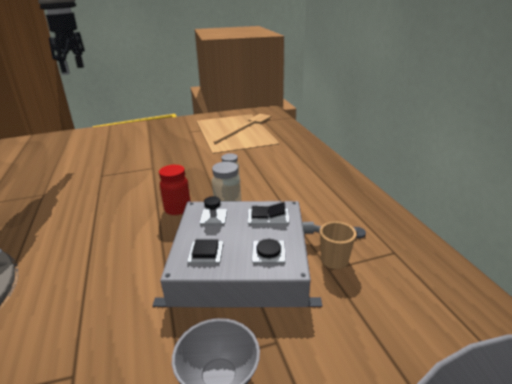

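The top view shows the box at (292,238) with its conduit leaving upward (+x) at (290,120). The black controls are:
- Rocker at (275,203).
- Tall knob at (257,256); the side view shows its stem at (212,208).
- Round stop at (327,221).
- Square key at (311,273).

Possible mix-ups are stop against key (round against square) and stop against knob (wide and low against tall). Of the jars, the larger grey one at (190,225) is the jar. The small grey one at (136,206) and the red one at (175,284) are look-alikes. The bowl is at (402,285) and the cup at (321,153).

Run:
```python
from h import *
import pickle
a,b=pickle.load(open('c0.pkl','rb'))
def blobs(c,roi,th=55):
    g=c['frame'].max(2); m=np.zeros_like(g); x0,y0,x1,y1=roi
    m[y0:y1,x0:x1]=(g[y0:y1,x0:x1]<th)*255
    n,l,s,ce=cv2.connectedComponentsWithStats(m)
    return [(ce[i],s[i]) for i in range(1,n) if s[i,4]>40]
for c,roi in((a,(225,170,365,310)),(b,(185,190,300,262))):
    for ce,s in blobs(c,roi): print(ce.round(1),s, [onz(c,[ce],z)[0,:2].round(1) for z in(76,80,100)])
# triangulate in both
A={};
# box corners top at z=60 from grey mask
f=a['frame'].astype(int); m=((f.max(2)-f.min(2)<25)&(f.max(2)>100)).astype(np.uint8)*255
m[:,:215]=0;m[:, 370:]=0;m[:160]=0;m[320:]=0
cs=max(cv2.findContours(m,0,2)[0],key=cv2.contourArea); r=cv2.minAreaRect(cs); bp=cv2.boxPoints(r); w=onz(a,bp,60)
print(bp,w.round(1),w.mean(0),np.linalg.norm(np.roll(w,-1,0)-w,axis=1))
e=w-np.roll(w,-1,0);print(np.degrees(np.arctan2(e[:,1],e[:,0])))
x0,y0=205,100
cv2.imwrite('pics/v2.png',np.hstack([cv2.resize(a['frame'][165:315,220:370],(400,400),interpolation=2),cv2.resize(b['frame'][185:285,190:290],(400,400),interpolation=2)])[:,:,::-1])
```

```text
[275.3 201.9] [262 184  28  37 603] [array([612.8, -29. ]), array([612.5, -28.8]), array([611. , -28.2])]
[327.1 220.4] [317 210  21  22 359] [array([ 579.6, -127. ]), array([ 579.5, -126.4]), array([ 578.8, -123.3])]
[257.  254.9] [249 247  17  17 211] [array([513. ,   3.9]), array([513.2,   3.9]), array([514.1,   3.8])]
[309.5 272.8] [297 260  26  26 430] [array([481.5, -94.6]), array([481.9, -94.1]), array([483.6, -91.9])]
[342.7 305.5] [332 304  23   3  44] [array([ 422. , -156.8]), array([ 422.6, -156. ]), array([ 425.7, -152.3])]
[211.3 203.3] [205 197  15  13 124] [array([517.4,  32.8]), array([516.5,  26.3]), array([512.1,  -6. ])]
[274.5 210. ] [261 203  23  14 190] [array([625.6, -30.3]), array([623.5, -36.1]), array([613.2, -64.9])]
[260. 216.] [253 215  15   3  43] [array([593.7, -40.6]), array([592. , -46.3]), array([583.4, -74.6])]
[202.6 253.8] [193 243  23  15 139] [array([ 475.1, -112.8]), array([ 474.7, -117.6]), array([ 472.6, -142. ])]
[268.8 254.1] [258 249  22   9  95] [array([ 574.5, -147.1]), array([ 573. , -151.6]), array([ 565.5, -174.1])]
[[214.99332 274.44763]
 [258.42764 150.34967]
 [371.96884 190.08911]
 [328.53452 314.18707]] [[ 474.    83.1   60. ]
 [ 714.2    4.6   60. ]
 [ 639.9 -216.6   60. ]
 [ 402.9 -133.    60. ]] [557.76193432 -65.48541488  60.        ] [252.65236845 233.38081168 251.31316185 227.51018413]
[ 161.90401084   71.4589907   -19.43300626 -108.19799324]
```

View pics/v2.png

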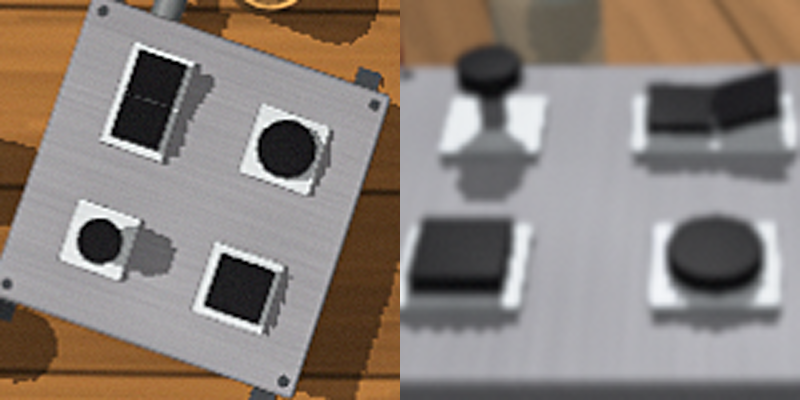

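The crop confirms all four controls. The measured corner spacings are 103.4 to 103.9 mm, against the 104 mm expected, and box yaw is -18.4°. The tool's yaw is already nearly aligned, so I'll keep its orientation. First move: hover over the rocker end with the fingers shut.

```bash
cat >> h.py <<'E'
from scipy.spatial.transform import Rotation as Ro
def delta(t):
    s=telemetry.state(); R=Ro.from_quat(s['orientation'])
    print('t',s['time_s'],'pos',np.round(s['position'],1),'F',np.round(s['ft_force'],1),'gap',round(s['finger_gap'],1),'delta m',np.round(R.inv().apply(np.array(t)-s['position'])/1000,4))
E
python3 -c "
from h import *
delta([635.4,-36.6,150])"
```

```text
t 0.1 pos [226.1 635.6 230.7] F [0.2 0.3 0.6] gap 85.5 delta m [-0.6109 -0.4961  0.0813]
```

Call:
step_arm:
  commands:
    - [[0,0,0,-0.611,-0.496,0.06,0],[0,0,0,-0.611,-0.496,0.06,0],[0,0,0,-0.611,-0.496,0.06,0],[0,0,0,-0.611,-0.496,0.06,0],[0,0,0,-0.611,-0.496,0.06,0],[0,0,0,-0.611,-0.496,0.06,0],[0,0,0,-0.611,-0.496,0.06,0],[0,0,0,-0.611,-0.496,0.06,0],[0,0,0,-0.611,-0.496,0.06,0],[0,0,0,-0.611,-0.496,0.06,0],[0,0,0,-0.611,-0.496,0.06,0],[0,0,0,-0.611,-0.496,0.06,0],[0,0,0,-0.611,-0.496,0.06,0],[0,0,0,-0.611,-0.496,0.06,0],[0,0,0,-0.611,-0.496,0.06,0],[0,0,0,-0.611,-0.496,0.06,0],[0,0,0,-0.611,-0.496,0.06,0],[0,0,0,-0.611,-0.496,0.06,0],[0,0,0,-0.611,-0.496,0.06,0],[0,0,0,-0.611,-0.496,0.06,0]]

```text
time_s: 1.77
position: [637.5, -44.6, 170.6]
orientation: [0.174, 0.985, -0.002, 0.001]
ft_force: [-1.4, 0.5, 0.2]
finger_gap: -0.2
```

Call:
step_arm:
  commands:
    - [[0,0,0,0,0,0.04,0],[0,0,0,0,0,0.04,0],[0,0,0,0,0,0.04,0],[0,0,0,0,0,0.04,0]]

```text
time_s: 2.1
position: [635.7, -35.9, 132.2]
orientation: [0.17, 0.985, -0.0, -0.0]
ft_force: [-0.3, -0.0, -0.3]
finger_gap: -0.1
```

Run:
```python
from h import *
delta([635.4,-36.6,90]);delta([635.4,-36.6,90])
w=cap('wrist');b=cap('side')
P=[635.4,-36.6,84]
print(proj(w,[P,[514,3.8,100]]),proj(b,[P,[514,3.8,100],[481.5,-94.6,76]]),proj(b,[telemetry.state()['position']]))
cv2.imwrite('pics/v3.png',np.hstack([cv2.resize(w['frame'],(400,300)),cv2.resize(b['frame'][125:275,160:360],(400,300),interpolation=2)])[:,:,::-1])
```

```text
t 2.1 pos [635.7 -35.9 132.2] F [-0.3 -0.  -0.3] gap -0.1 delta m [ 0.0001 -0.0007  0.0422]
t 2.1 pos [635.7 -35.9 132.2] F [-0.3 -0.  -0.3] gap -0.1 delta m [ 0.0001 -0.0007  0.0422]
[[255.78971658 217.8448471 ]
 [249.83580438   4.9385429 ]] [[280.57636088 207.21979111]
 [211.37991953 200.41949745]
 [204.5279244  246.10782171]] [[281.21953224 183.90085645]]
```

View pics/v3.png

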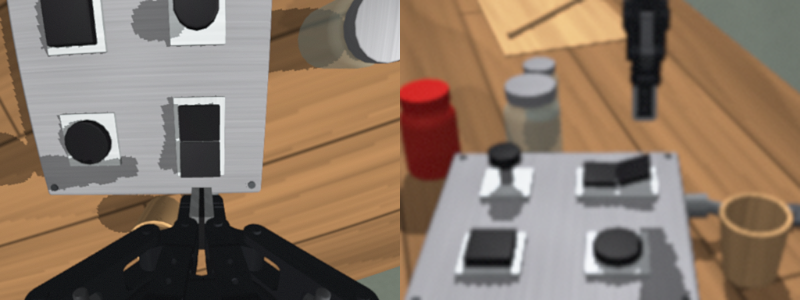

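The wrist view puts the predicted rocker end at panel (200,170), inside the raised half, whose end is at (200,177). The knob prediction also agrees. Pressing down slowly.

Call:
step_arm:
  commands:
    - [[0,0,0,0,0,0.015,0],[0,0,0,0,0,0.03,0],[0,0,0,0,0,0.04,0],[0,0,0,0,0,0.044,0],[0,0,0,0,0,0.048,0],[0,0,0,0,0,0.05,0],[0,0,0,0,0,0.052,0],[0,0,0,0,0,0.054,0],[0,0,0,0,0,0.055,0],[0,0,0,0,0,0.055,0],[0,0,0,0,0,0.055,0]]

```text
time_s: 3.12
position: [635.6, -36.2, 76.4]
orientation: [0.17, 0.985, 0.0, -0.0]
ft_force: [1.6, -1.5, 1.4]
finger_gap: 0.3
```

Call:
step_arm:
  commands:
    - [[0,0,0,0,0,0.001,0],[0,0,0,0,0,0.002,0],[0,0,0,0,0,0.003,0],[0,0,0,0,0,0.003,0]]

```text
time_s: 3.45
position: [635.8, -36.2, 75.7]
orientation: [0.17, 0.985, 0.001, 0.0]
ft_force: [-12.9, 1.5, 39.5]
finger_gap: -0.2
```

39.5 N at z 75.7 is the hard stop. Lift, and move over the knob.

Call:
step_arm:
  commands:
    - [[0,0,0,0,0,-0.02,0],[0,0,0,0,0,-0.05,0],[0,0,0,0,0,-0.065,0],[0,0,0,0,0,-0.065,0],[0,0,0,0,0,-0.065,0]]

```text
time_s: 3.87
position: [635.6, -36.1, 138.8]
orientation: [0.17, 0.985, 0.0, 0.0]
ft_force: [-0.4, -0.2, -0.6]
finger_gap: -0.2
```

Run:
```python
from h import *
delta([514,3.8,130])
b=cap('side')
cv2.imwrite('pics/v4.png',cv2.resize(b['frame'][180:280,180:320],(700,500),interpolation=2)[:,:,::-1])
```

```text
t 3.8667 pos [635.6 -36.1 138.8] F [-0.4 -0.2 -0.6] gap -0.2 delta m [ 0.128  -0.0032  0.0087]
```

View pics/v4.png

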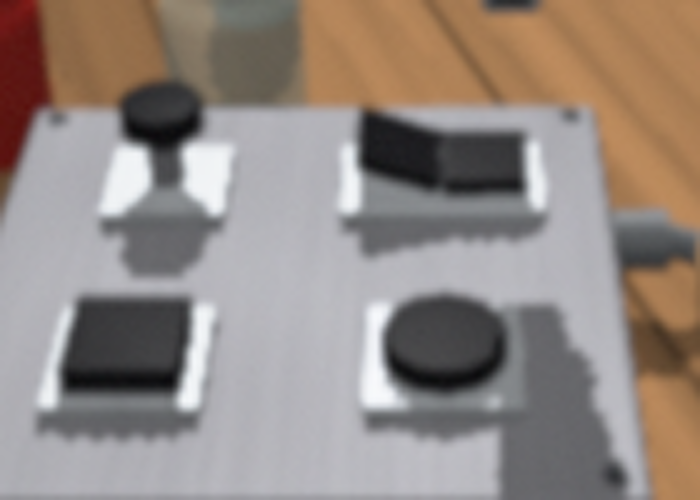

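The rocker has flipped: its right half at (485,160) now lies level and its left half is raised. Next, the knob: traverse at z≈138, then descend to 88.

Call:
step_arm:
  commands:
    - [[0,0,0,0.03,-0.001,0,0],[0,0,0,0.065,-0.002,0,0],[0,0,0,0.1,-0.003,0,0],[0,0,0,0.128,-0.003,0,0],[0,0,0,0.128,-0.003,0,0],[0,0,0,0.128,-0.003,0,0],[0,0,0,0.128,-0.003,0.02,0],[0,0,0,0.128,-0.003,0.03,0],[0,0,0,0.128,-0.003,0.034,0],[0,0,0,0.128,-0.003,0.038,0],[0,0,0,0.128,-0.003,0.041,0],[0,0,0,0.128,-0.003,0.044,0],[0,0,0,0.128,-0.003,0.047,0],[0,0,0,0.128,-0.003,0.049,0],[0,0,0,0.128,-0.003,0.05,0],[0,0,0,0.128,-0.003,0.05,0]]

```text
time_s: 5.25
position: [514.2, 3.9, 88.3]
orientation: [0.17, 0.985, 0.0, 0.0]
ft_force: [0.6, 0.2, -0.0]
finger_gap: 0.0
```

Call:
step_arm:
  commands:
    - [[0,0,0,0,0,0.001,0],[0,0,0,0,0,0.002,0],[0,0,0,0,0,0.002,0]]

```text
time_s: 5.5
position: [514.6, 4.0, 87.6]
orientation: [0.17, 0.985, 0.001, 0.0]
ft_force: [-8.2, -1.4, 28.0]
finger_gap: 0.2
```

The knob reached its hard stop at z 87.6 with 28 N. Lift and check it.

Call:
step_arm:
  commands:
    - [[0,0,0,0,0,-0.02,0],[0,0,0,0,0,-0.05,0],[0,0,0,0,0,-0.055,0],[0,0,0,0,0,-0.055,0],[0,0,0,0,0,-0.055,0]]

```text
time_s: 5.92
position: [514.1, 4.2, 141.3]
orientation: [0.17, 0.985, 0.0, 0.0]
ft_force: [-0.3, 0.4, -0.7]
finger_gap: -0.2
```

Run:
```python
from h import *
delta([481.5,-94.6,76])
b=cap('side')
cv2.imwrite('pics/v5.png',cv2.resize(b['frame'][180:280,180:320],(700,500),interpolation=2)[:,:,::-1])
```

```text
t 5.9167 pos [514.1   4.2 141.3] F [-0.3  0.4 -0.7] gap -0.2 delta m [-0.0023 -0.1041  0.0652]
```

View pics/v5.png

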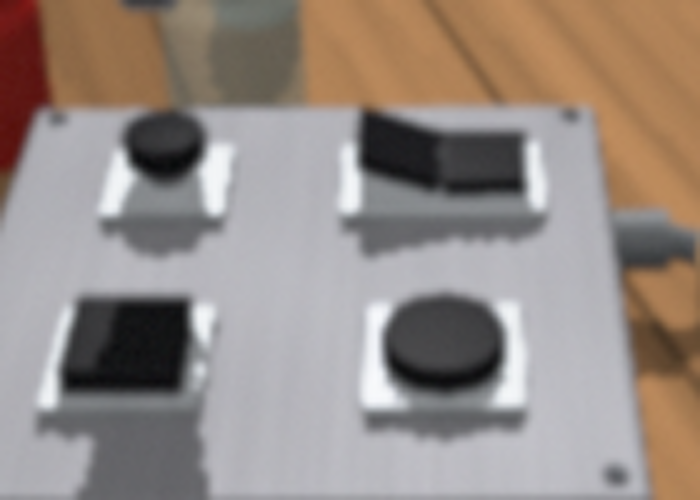

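The knob head at (163,143) is now low and the rocker is still over. Key next: it bottoms out at z 70, about 71 mm below.

Call:
step_arm:
  commands:
    - [[0,0,0,-0.001,-0.03,0,0],[0,0,0,-0.002,-0.065,0,0],[0,0,0,-0.002,-0.104,0,0],[0,0,0,-0.002,-0.104,0,0],[0,0,0,-0.002,-0.104,0,0],[0,0,0,-0.002,-0.104,0.02,0],[0,0,0,-0.002,-0.104,0.04,0],[0,0,0,-0.002,-0.104,0.054,0],[0,0,0,-0.002,-0.104,0.06,0],[0,0,0,-0.002,-0.104,0.064,0],[0,0,0,-0.002,-0.104,0.067,0],[0,0,0,-0.002,-0.104,0.069,0],[0,0,0,-0.002,-0.104,0.07,0],[0,0,0,-0.002,-0.104,0.071,0],[0,0,0,-0.002,-0.104,0.071,0]]

```text
time_s: 7.22
position: [481.3, -94.6, 70.6]
orientation: [0.17, 0.985, 0.0, 0.0]
ft_force: [-1.4, 1.5, 3.2]
finger_gap: 0.0
```

Call:
step_arm:
  commands:
    - [[0,0,0,0,0,0.001,0],[0,0,0,0,0,0.002,0],[0,0,0,0,0,0.002,0]]

```text
time_s: 7.47
position: [481.5, -94.7, 69.5]
orientation: [0.17, 0.985, 0.0, 0.0]
ft_force: [-10.5, 4.1, 32.7]
finger_gap: -0.0
```

The key bottomed out at z 69.5 with 33 N. Take the hand up and away.

Call:
step_arm:
  commands:
    - [[0,0,0,0,0,-0.02,0],[0,0,0,0,0,-0.06,0],[0,0,0,0,0,-0.1,0],[0,0,0,0,0,-0.14,0],[0,0,0,0,0,-0.18,0],[0,0,0,0,0,-0.18,0],[0,0,0,0,0,-0.18,0],[0,0,0,0,0,-0.18,0],[0,0,0,0,0,-0.18,0],[0,0,0,0,0,-0.18,0]]

```text
time_s: 8.3
position: [480.5, -94.8, 247.2]
orientation: [0.17, 0.985, -0.0, -0.001]
ft_force: [0.1, 0.3, -0.1]
finger_gap: -0.2
```

Run:
```python
from h import *
import pickle
delta([481.5,-94.6,76])
b=cap('side')
cv2.imwrite('pics/v6.png',cv2.resize(b['frame'][150:384,100:412],(800,600),interpolation=2)[:,:,::-1])
b0=pickle.load(open('c0.pkl','rb'))[1]
d=cv2.absdiff(b['frame'],b0['frame']).max(2)
for n,(x0,y0,x1,y1) in dict(jar=(210,160,242,198),bowl=(170,318,262,384),cup=(318,220,358,270)).items(): print(n,(d[y0:y1,x0:x1]>40).sum())
```

```text
t 8.3 pos [480.5 -94.8 247.2] F [ 0.1  0.3 -0.1] gap -0.2 delta m [-0.0012  0.0007  0.1712]
jar 12
bowl 5
cup 0
```

View pics/v6.png

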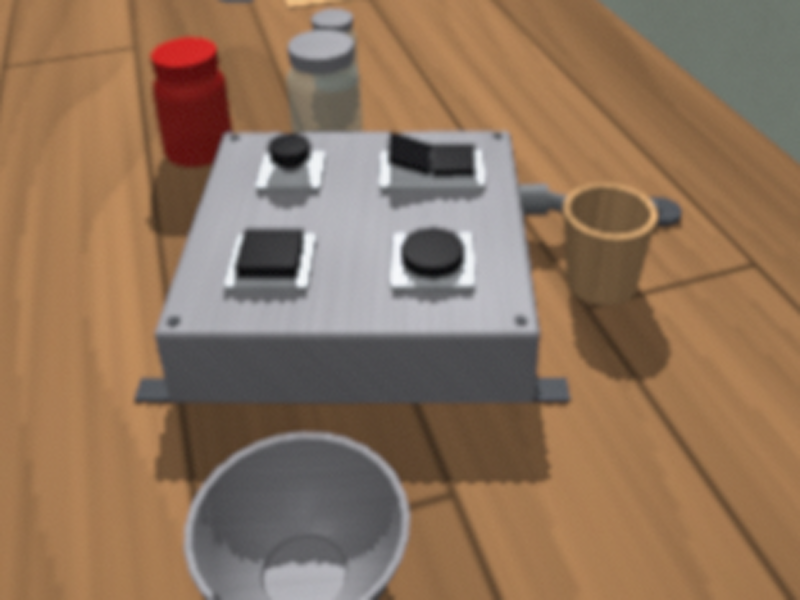

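The rocker at (432,157) is over, the knob at (290,150) is in, and the key at (270,252) and stop at (433,250) are up. The jar, bowl and cup haven't moved, and the hand is clear.

```bash
python3 -c "
from h import *
print(workorder.close_job())"
```

```text
the job is handed in; nothing more can be done
None
```

The boiler start sequence is done and handed in at about 8.3 s of the 37 s allowed. With closed fingertips I pressed the rocker end, then the tall knob, then the square key. Each one met its hard stop:

| Control | TCP height at the stop | Expected height | Wrist force (z) |
|---|---|---|---|
| Rocker end | 75.7 mm | 76 mm | 39.5 N |
| Tall knob | 87.6 mm | 88 mm | 28 N |
| Square key | 69.5 mm | 70 mm | 33 N |

The rocker press came close to 40 N. That limit is stated for the arm and the gripper's body; this contact was at the fingertips.

- **Controls:** the last picture shows the rocker over, the knob in, and the key and stop button up. I never touched the stop button.
- **Jar, bowl and cup:** in the last side view they stand where they were, differing from the start picture by at most 12 pixels each.
- **Hand:** it is about 170 mm above the key, with no contact force.

No check failed or disagreed, and the hand-in gives no verdict.

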